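Set up the cap torque tester for a pump bottle

ROBOT

A 6-joint arm with a two-finger parallel gripper is mounted at the origin on a cart in front of the work surface, level with it; the furniture and walls round the work are solid. World frame = base frame: x ahead of the robot, y to its left, z up, the work surface at z = 0. Lengths are in m, angles in rad, forces in N, time in s.
With the tool pointing down it reaches from about 0.325 to 0.875 m from the base axis. Payload 4.4 kg.
Tool frame: the origin (TCP) lies on the centre line of the jaws, within the pads' length; the fingertips stand env.tcp_to_tips ahead of it and the grasp point (between the pads) lies 11 mm behind it (env.tcp_to_tips is the distance from the TCP to the fingertips, in m); z points along the fingers, y is the direction in which the jaws open and shut (so a half turn about z gives the same grasp; the last joint's range is limited). The gripper opens to 85 mm and grips with 20 to 120 N. Pads are 22 mm wide; open, the fingers measure 114 mm over their backs; the gripper's body (76 mm by 85 mm) begins 54 mm behind the grasp point. The pads swing forward as they close: fully open they stand 13 mm farther back than shut.
Start: joints at [-1.407, 0.207, 1.542, -0, 1.393, -0.15], TCP at [0.178, -0.547, 0.239] pointing down, gripper open.
Joint ranges: [-2.73, 2.73], [-0.86, 2.22], [0.23, 2.46], [-1.11, 4.25], [0.08, 2.63], [-2.82, 2.82]. Speed limits (rad/s): [2.79, 2.79, 3.14, 3.14, 3.14, 3.14].

INTERFACE

Orientations are given as a 3x3 rotation matrix whose columns are the frame's x, y, z axes.
In Python, from plant import env gives the robot as it stands.
- The arm moves only by the tool drive_tool, never from a script. Its argument "plan" is a list of rows, each a list of 6 numbers: the shift along the world's x, y, z in cm, then the turn, a rotation vector about the world's x, y, z in degrees. In form: [[x, y, z, ax, ay, az], ...]. A call has 1 to 20 rows; each row shifts and turns the commanded pose from where the row before left it; what a row does not reach is not made up. A row lasts 1/10 s, in which the tool goes at most 50 mm and 8.59 degrees, less where a joint would pass 70% of its speed; a pose out of reach is approached as far as the arm can. A call is refused whole if a number of a shift passes 5 or a number of a turn 8.59, either way. A call with a gripper value outside its range is refused whole. "claw" is the opening, from -1 (shut) to 1 (fully open), so that 0 is half open, set as the call begins (left out, the last holds). The fingers move at their own pace and stop on an object; "newtons" is the grip in N (left out, the last holds). Time passes only in rows, so rows that do not move let the fingers close. It gives the time, the measured TCP pose, the force and the opening at its end, in the units of the state.
- env.get_state(): the state, without advancing time (a new reading comes with each control period).
- env.capture(name): name is "side" or "top" or "wrist"; returns a dict with "img" (384x512x3 uint8, red, green, blue), "intrinsics" (3x3 intrinsics, pixels), "position" and "rotation" of the camera in the world. Camera axes: x right, y up, looking along -z (the intrinsics and any distortion apply to the point x, -y, -z); pixel columns grow to the right and rows downward; lengths in m; the calibration is good to about 2 mm. A picture is of the moment at which its call begins. There is no depth.
- env.hand_in(): hands the job in, once; it reports no verdict.
The state is a dict: "time_s": time; "qpos": joint angles; "qvel": joint speeds; "effort": joint torques, N m; "tcp_pos": TCP position; "eef_rot": TCP orientation; "force": force on the tool from outside, world axes, zero at the start; "moment": the same for the moment, N m; "opening": finger opening in m.
Only numpy, scipy, OpenCV 4.12 (cv2) and the standard library are available. Lean on these libraries where they do the work, as an engineer would, in place of code of your own. Each camera call takes 0.05 s, during which the arm holds its last target. There are 200 camera calls.

TASK

Get the cap torque tester ready to check the pump bottle that stands to its left, beside the open bottle and the beaker: lift the tester's red clamp lever fully up, set the bottle gently upright on the tester's round platform against the two rubber posts, swing the lever fully down again so that the clamp holds the bottle, and turn the black range selector until its white pointer clicks in at the orange mark. Do not tip the bottle, and leave the open bottle, the beaker and the dropper bottle where they are.

Things in the scene. Friction and masses are not known exactly. Their poses are not given: they have to be found in the camera images.
- tester: cap torque tester, fixed: white housing, dark foot. Origin on the table; x to its rear, y to its left, z up. Housing x -115 to 82, y +-100 mm; top flat at z 60 from x -20 back, before that a console sloping 18 deg down to the front. Posts 16 mm thick at x -2 and 46, y 68, up to z 108. Clamp's steel bracket on the right: x 6 to 38, y -95 to -44, up to z 112 mm
- nest (a point): point on the round platform's rubber top (tester x 22, y 34, z 66 mm) where the bottle's axis stands when the bottle touches both posts; axes as the tester's. The clamp pushes to +y. Lever fully up: 17 mm free between bottle and pad; lever down, no bottle: the pad reaches 4 mm into the bottle's place
- clamp_lever (a joint): angle of the clamp lever: 0 = fully down (shut; the lever points to the tester's -y and rises by 0.44 rad above level), grows as it is lifted, 1.31 rad = fully up (open; upright, leaning 10 deg to the platform). Stays where it is left. Swings in the tester's plane x = 22 mm
- lever_hinge (a point): hinge axis of the clamp lever (along the tester's x axis), fixed in the tester at x 22, y -78, z 100 mm; axes as the tester's
- lever_grip (a point): middle of the lever's round red grip (17 mm thick, from 44 to 106 mm from the hinge), 78 mm from the hinge; turns with the lever: x along the hinge axis, -y along the grip away from the hinge
- clamp_pad: black rubber pad of the clamp, 34 (x) x 9 (y) x 26 (z) mm, sprung; moves along the tester's y, presses on the bottle with 5 to 10 N when the lever is down. Origin on the plunger's axis, 100 mm above the table, 3 mm behind the face that meets the bottle; axes as the tester's
- selector (a joint): angle of the range selector, clockwise positive seen from above; six detents 0.628 rad apart: 0 = white bar (pointer to the tester's left, +y), 0.628 = orange mark, 1.257 = blue, 1.885 = green, 2.513 = violet, 3.142 = white dot (pointer to the right). Leaving a detent takes about 0.12 N m
- selector_grip (a point): point on the selector's axis, 26 mm above the console, in its black bar handle: bar 60 mm long, 14 mm wide, top 33 mm and foot 7 mm above the console, on a skirt 54 mm across. Turns with the knob: x = where the white pointer points, along the bar; z = axis of the knob, out of the console
- orange_mark (a point): the orange dot, 9 mm across, on the dial plate 38.5 mm from the selector's axis; second mark from the left, beside the white bar
- pump_bottle: the amber pump bottle to be checked, standing on the table to the left of the tester, next to the open bottle and the beaker: 0.43 kg, body 68 mm across and about 120 mm high, 204 mm high over all, black pump on top. Origin at the bottom; z up the bottle, -y the way the pump's spout points
- bottle_axis (a point): the point on the round body's axis at the bottom of that bottle (4 mm to +y of the bottle's origin); axes as the bottle's
- pump_head (a point): the middle of that bottle's black pump head, 190 mm above the bottle's bottom: a block 20 mm wide (bottle's x), 52 mm long (y), from 172 to 204 mm above the bottom; a firm place to grip across x from above
- open_bottle: amber bottle without a pump, 68 mm across, 156 mm high, standing near the pump bottle; leave it alone; origin at the centre of the bottom
- beaker: grey steel beaker, 67 mm across, 78 mm high, standing near the pump bottle; leave it alone; origin at the centre of the bottom
- dropper_bottle: small brown dropper bottle, 33 mm across, 102 mm high, standing to the right of the tester; leave it alone; origin at the centre of the bottom

How it is judged:
At the end, for the whole second after the job is handed in: The bottle stands upright (within 5 degrees) on the platform, its axis within 6 mm of its place against the two posts, the lever is down (within 0.15 rad of its lowest position) with the pad pressing on the bottle (over 2 N), and the selector points at the orange mark (0.628 rad, within 0.12 rad) (horizontal distance between bottle_axis and nest below 0.006 m and z of bottle_axis in the frame of tester between 0.06 and 0.072 m and angle between pump_bottle's own z axis and vertical below 0.09 rad and linear speed of pump_bottle below 0.02 m/s and value of joint clamp_lever below 0.15 rad and contact force between clamp_pad and pump_bottle above 2 N and value of joint selector between 0.508 and 0.748 rad); the robot touches nothing.
It fails at once if the pump bottle is tipped over (more than 30 degrees) (angle between pump_bottle's own z axis and vertical above 0.52 rad).
It fails at once if the pump bottle is dropped or rammed on the tester (over 80 N) (contact force between pump_bottle and tester above 80 N).
It fails at once if the open bottle, the beaker or the dropper bottle is moved by more than 30 mm (distance of any of open_bottle, beaker, dropper_bottle from where it was at the start of the episode above 0.03 m).
It also fails if it takes over 72 s, if anything falls off the work surface, if the arm or the gripper's body presses on something with over 40 N, if the wrist force passes 120 N, or if a joint passes its speed limit or range.

## Working session

There is one attempt and no reset: what is moved stays moved. The work goes in short steps, Python scripts to look and compute and a tool call to move; the robot and the scene stay as the last step left them, time stands still between calls to the robot, and variables do not carry over. Pictures are saved under pics/ and viewed, about 8 in all and at most 12, crops included, and the job is handed in when it is done.

Besides the shell and the picture viewer there is one more tool, called after ">>>" as name(argument=value, ...), one argument or row to a line, values as JSON. drive_tool: Moves the arm, as the interface text tells. Its arguments: {"type":"object","properties":{"plan":{"type":"array"},"claw":{"type":"number"},"newtons":{"type":"number"}},"required":["plan"]}

```bash
mkdir -p pics; ls
cat > h.py <<'E'
import numpy as np, cv2
from plant import env
def cap(n,f=None):
    c=env.capture(n)
    if f: cv2.imwrite('pics/'+f+'.png',c['img'][:,:,::-1])
    return c
def ray(c,u,v):
    K=np.array(c['intrinsics']);p=np.linalg.inv(K)@[u,v,1]
    d=np.array(c['rotation'])@np.array([p[0],-p[1],-p[2]])
    return np.array(c['position']),d/np.linalg.norm(d)
def onz(c,u,v,z):
    o,d=ray(c,u,v);return o+d*(z-o[2])/d[2]
def proj(c,P):
    p=np.array(c['rotation']).T@(np.array(P,float)-c['position']);q=np.array(c['intrinsics'])@[p[0],-p[1],-p[2]]
    return q[:2]/q[2]
E
python3 - <<'E'
from h import *
a=cap('top','t0');b=cap('side','s0');w=cap('wrist')
for c in(a,b): print({k:(np.round(v,3).tolist()) for k,v in c.items() if k!='img'}, [k for k in c])
cv2.imwrite('pics/all.png',np.hstack([a['img'],b['img']])[:,:,::-1])
print(env.tcp_to_tips,env.get_state())
E
```

```text
pics
{'intrinsics': [[442.025, 0.0, 257.078], [0.0, 442.025, 188.605], [0.0, 0.0, 1.0]], 'position': [0.337, -0.033, 1.305], 'rotation': [[0.017, 0.992, -0.126], [-1.0, 0.016, -0.012], [-0.01, 0.126, 0.992]]} ['img', 'intrinsics', 'position', 'rotation']
{'intrinsics': [[461.606, 0.0, 256.813], [0.0, 461.606, 190.73], [0.0, 0.0, 1.0]], 'position': [0.436, -1.199, 0.737], 'rotation': [[0.998, 0.045, -0.046], [-0.061, 0.449, -0.891], [-0.019, 0.892, 0.451]]} ['img', 'intrinsics', 'position', 'rotation']
0.008 {'time_s': 0.15, 'qpos': array([-1.40652876e+00,  2.07270870e-01,  1.54267150e+00,  6.02809840e-07,
        1.39349968e+00, -1.50509351e-01]), 'qvel': array([-0.00118798, -0.00188711, -0.00392869,  0.00101488,  0.00142338,
       -0.00061764]), 'effort': array([ 1.60730756e-04, -3.83511329e+01, -2.92036539e+01, -2.35303296e-04,
        6.58021832e-03,  6.17206382e-06]), 'tcp_pos': array([ 0.17790864, -0.54616054,  0.23834435]), 'eef_rot': array([[ 9.50865546e-01,  3.09603978e-01, -3.01846851e-04],
       [ 3.09604000e-01, -9.50863836e-01,  1.82460243e-03],
       [ 2.77888917e-04, -1.82840458e-03, -9.99998290e-01]]), 'force': array([ 0.04920594, -0.68058555,  0.48664501]), 'moment': array([-0.00830316,  0.03620058, -0.04212778]), 'opening': 0.08531473663344355}
```

View pics/t0.png

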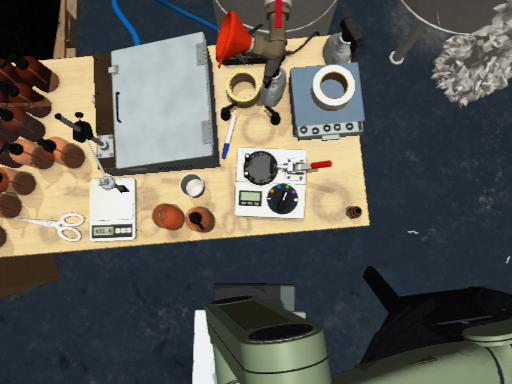

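View pics/s0.png

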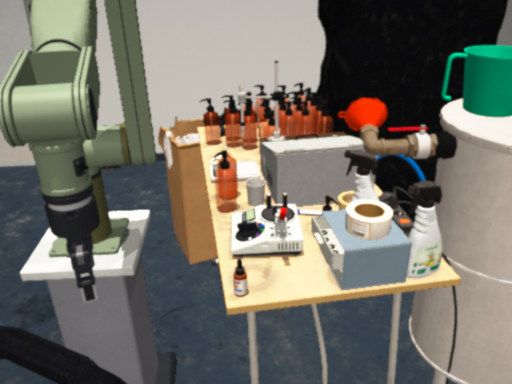

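Run:
```python
import cv2,numpy as np
a=cv2.imread('pics/t0.png')[135:245,145:375];a=cv2.resize(a,None,fx=3.4,fy=3.4,interpolation=cv2.INTER_CUBIC)
b=cv2.imread('pics/s0.png')[140:300,195:345];b=cv2.resize(b,None,fx=1.4,fy=1.4,interpolation=cv2.INTER_CUBIC)
o=np.zeros((600,790,3),np.uint8);o[:374,:782]=a;o[374:374+224,:210]=b
cv2.imwrite('pics/z0.png',o)
```

```text
(no output)
```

View pics/z0.png

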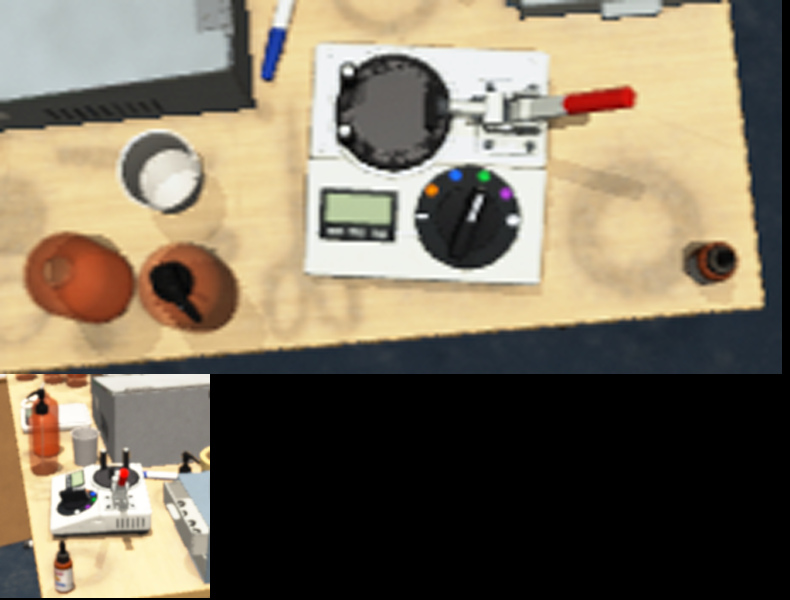

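I see the top zoom: the tester has posts at about (348,70) and (344,131), its rear corners at (316,44) and (548,50), and the lever at right, shut. The selector points at green. The pump bottle is the right-hand amber one, with its spout toward (198,318).

Run:
```python
from h import *
import pickle
c=cap('top','t1');pickle.dump(c,open('c.pkl','wb'))
px=lambda X,Y:(145+(X+.5)/3.4-.5,135+(Y+.5)/3.4-.5)
im=c['img'];hsv=cv2.cvtColor(im,cv2.COLOR_RGB2HSV).astype(int)
# subpixel marks by saturation-weighted centroid near the viewed positions
marks={}
for n,X,Y in(('orange',432,190),('blue',456,174),('green',484,176),('violet',505,194)):
    u,v=np.round(px(X,Y)).astype(int);w=hsv[v-3:v+4,u-3:u+4,1]*hsv[v-3:v+4,u-3:u+4,2]/255.;w=np.clip(w-50,0,None)
    gy,gx=np.mgrid[v-3:v+4,u-3:u+4];marks[n]=((w*gx).sum()/w.sum(),(w*gy).sum()/w.sum())
marks['bar']=px(421,216);marks['dot']=px(514,219)
T=[(-2,68,108),(46,68,108),(82,100,60),(82,-100,60)]
P=[px(344,131),px(348,70),px(316,44),px(548,50)]
T=np.array(T)/1e3;W=np.array([onz(c,*p,t[2])for p,t in zip(P,T)])
def fit(A,B):
    a=A-A.mean(0);b=B-B.mean(0);th=np.arctan2((a[:,0]*b[:,1]-a[:,1]*b[:,0]).sum(),(a*b).sum())
    R=np.array([[np.cos(th),-np.sin(th)],[np.sin(th),np.cos(th)]]);return th,R,B.mean(0)-R@A.mean(0)
th,R,t=fit(T[:,:2],W[:,:2]);print('yaw',th,'t',t,'res mm',1e3*(W[:,:2]-(T[:,:2]@R.T+t)))
# marks on console plane
R3=np.eye(3);R3[:2,:2]=R;t3=np.array([*t,0]);s=np.radians(18)
n=R3@[-np.sin(s),0,np.cos(s)];p0=R3@[-.02,0,.06]+t3
M={}
for k,(u,v) in marks.items():
    o,d=ray(c,u,v);M[k]=R3.T@(o+d*((p0-o)@n)/(d@n)-t3)
e1=np.array([0,1,0]);e2=np.array([np.cos(s),0,np.sin(s)])
ang=dict(bar=0,orange=.628,blue=1.257,green=1.885,violet=2.513,dot=3.142)
C=[M[k]-.0385*(np.cos(ang[k])*e1+np.sin(ang[k])*e2) for k in M];print('sel centre(tester)',np.round(np.array(C)*1e3,1),np.mean(C,0))
w=lambda p:R3@(np.array(p)/1e3)+t3
for nme,p in dict(hinge=(22,-78,100),nest=(22,34,66),grip=(22,-78-78*np.cos(.44),100+78*np.sin(.44)),gripup=(22,-78+78*np.cos(1.75)*-1,100+78*np.sin(1.75))).items(): print(nme,w(p).round(4),proj(c,w(p)).round(1), )
print('tip',proj(c,w((22,-78-106*np.cos(.44),100+106*np.sin(.44)))),'seen',px(635,97))
print('selworld',(R3@np.mean(C,0)+t3).round(4))
# bottle: dark pump pixels
ys,xs=np.mgrid[205:235,182:218];b=im[205:235,182:218].astype(int).max(2);k=b<45
print('dark',k.sum());
for z in(.204,.19):
    q=np.array([onz(c,u,v,z)[:2] for u,v in zip(xs[k],ys[k])]);m=q.mean(0);U,S,V=np.linalg.svd(q-m);pr=(q-m)@V.T
    print(z,m,V[0],pr.min(0),pr.max(0))
print('open',onz(c,*px(55,270),.156),'beaker',onz(c,*px(160,171),.078),'dropper',onz(c,*px(718,260),.1))
np.savez('pose.npz',R3=R3,t3=t3,sel=np.mean(C,0))
o=np.kron(im[195:240,170:230][:,:,::-1],np.ones((12,12,1),np.uint8));cv2.imwrite('pics/b.png',o[:, :])
```

```text
yaw -0.023483613528233242 t [ 0.53129997 -0.0553082 ] res mm [[ 0.27369807  0.75316505]
 [ 2.41039721 -0.34457248]
 [-2.56583219 -2.21631277]
 [-0.11826309  1.8077202 ]]
sel centre(tester) [[-61.4 -35.5  46.5]
 [-61.8 -35.6  46.4]
 [-61.6 -35.6  46.5]
 [-61.8 -35.4  46.4]
 [-61.7 -35.1  46.5]
 [-61.1 -36.3  46.6]] [-0.06156582 -0.03557926  0.04649445]
hinge [ 0.5515 -0.1338  0.1   ] [299.4 167.2]
nest [ 0.5541 -0.0218  0.066 ] [258.9 167.8]
grip [ 0.5498 -0.2044  0.1332] [326.7 166.1]
gripup [ 0.5518 -0.1199  0.1768] [296.5 161.8]
tip [336.91141913 165.62364157] seen (331.4117647058823, 163.1764705882353)
selworld [ 0.4689 -0.0894  0.0465]
dark 127
0.204 [0.39790247 0.13200658] [-0.79534146 -0.60616166] [-0.01893748 -0.01253179] [0.03072565 0.01421032]
0.19 [0.39867897 0.13410293] [-0.79534146 -0.60616166] [-0.01917831 -0.01269116] [0.0311164  0.01439103]
open [0.4120497  0.23105058 0.156     ] beaker [0.50027806 0.16580096 0.078     ] dropper [ 0.43247715 -0.28805477  0.1       ]
```

View pics/b.png

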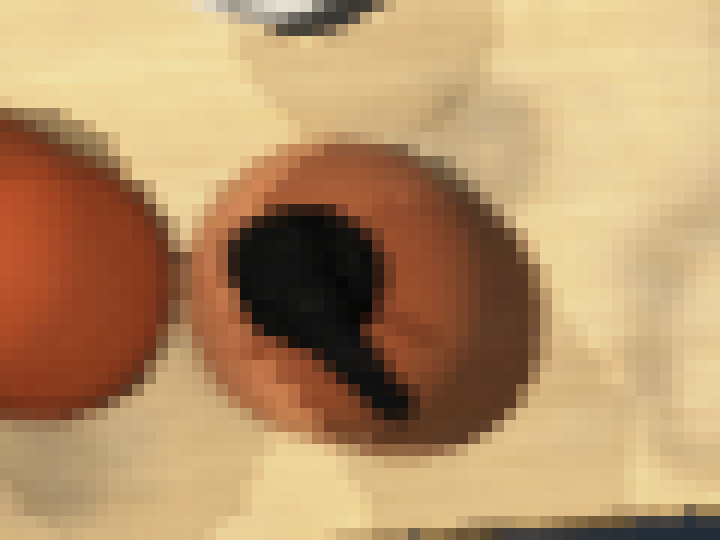

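>>> drive_tool(
  plan=[
    [2.5,2.85,1.6,0,0,5.9],
    [2.5,2.85,1.6,0,0,5.9],
    [2.5,2.85,1.6,0,0,5.9],
    [2.5,2.85,1.6,0,0,5.9],
    [2.5,2.85,1.6,0,0,5.9],
    [2.5,2.85,1.6,0,0,5.9],
    [2.5,2.85,1.6,0,0,5.9],
    [2.5,2.85,1.6,0,0,5.9],
    [2.5,2.85,1.6,0,0,5.9],
    [2.5,2.85,1.6,0,0,5.9],
    [2.5,2.85,1.6,0,0,5.9],
    [2.5,2.85,1.6,0,0,5.9],
    [0,0,0,0,0,0],
    [0,0,0,0,0,0],
  ],
  claw=0,
  newtons=40,
)

```text
time_s: 1.6
tcp_pos: [0.4783, -0.2042, 0.4313]
eef_rot: [[0.019, 1.0, -0.0], [1.0, -0.019, -0.001], [-0.001, -0.0, -1.0]]
force: [-0.1, -0.0, -0.4]
opening: 0.043
```

Run:
```python
from h import *
import pickle
w=cap('wrist','w1');s=cap('side','s1');pickle.dump((w,s),open('c1.pkl','wb'))
print(w['position'],w['rotation'])
im=s['img'];hsv=cv2.cvtColor(im,cv2.COLOR_RGB2HSV)
for c,n in((s,'side'),(pickle.load(open('c.pkl','rb')),'top'),(w,'wrist')):
    hsv=cv2.cvtColor(c['img'],cv2.COLOR_RGB2HSV);m=(((hsv[:,:,0]<4)|(hsv[:,:,0]>174))&(hsv[:,:,1]>190)&(hsv[:,:,2]>90)).astype(np.uint8)
    k,l,st,ce=cv2.connectedComponentsWithStats(m)
    print(n,[(st[i].tolist(),ce[i].round(1).tolist()) for i in range(1,k) if st[i][4]>15])
```

```text
[ 0.47826976 -0.13129662  0.56537415] [[ 9.99820060e-01  1.82491618e-02  5.17830167e-03]
 [-1.89689543e-02  9.59515528e-01  2.81016244e-01]
 [ 1.59650054e-04 -2.81063905e-01  9.59689041e-01]]
side [([388, 126, 32, 6, 140], [403.8, 128.4]), ([280, 207, 7, 12, 57], [282.8, 212.4])]
top [([275, 0, 7, 27, 169], [277.9, 13.0]), ([311, 161, 20, 7, 101], [320.7, 164.3])]
wrist [([304, 115, 14, 41, 366], [310.9, 135.2])]
```

View pics/w1.png

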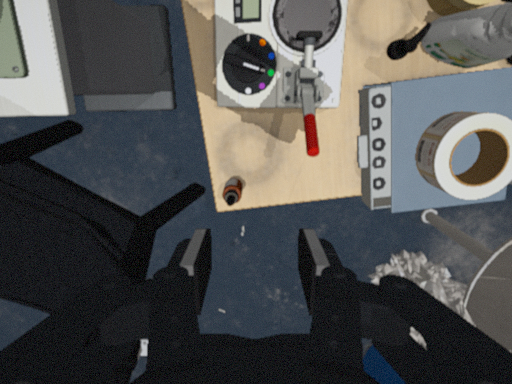

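Wrist view: the lever's red grip runs from (305,115) to (313,155), the dial's marks are at x 262-271, y 42-86, and the bracket is at about (303,85).

```bash
cat >> h.py <<'E'
def tri(obs):
    A=np.zeros((3,3));b=np.zeros(3);L=[]
    for c,u,v in obs:
        o,d=ray(c,u,v);Q=np.eye(3)-np.outer(d,d);A+=Q;b+=Q@o;L.append((o,Q))
    p=np.linalg.solve(A,b);return p,[round(1e3*np.linalg.norm(Q@(p-o)),1) for o,Q in L]
E
python3 - <<'E'
from h import *
import pickle
w,s=pickle.load(open('c1.pkl','rb'));t=pickle.load(open('c.pkl','rb'))
Z=np.load('pose.npz');R3,t3=Z['R3'],Z['t3']
for o in([(t,320.7,164.3),(w,310.9,135.2)],[(t,320.7,164.3),(w,310.9,135.2),(s,282.8,212.4)]):
    p,e=tri(o);print('grip',p,e,'tester',R3.T@(p-t3)*1e3)
def blobs(c,roi):
    u0,v0,u1,v1=roi;h=cv2.cvtColor(c['img'],cv2.COLOR_RGB2HSV)[v0:v1,u0:u1]
    m=((h[:,:,1]>130)&(h[:,:,2]>80)).astype(np.uint8);k,l,st,ce=cv2.connectedComponentsWithStats(m)
    return [(ce[i]+[u0,v0],h[:,:,0][l==i].mean(),st[i][4]) for i in range(1,k) if st[i][4]>4]
B=blobs(w,(245,25,285,100))
s_=np.radians(18);n=R3@[-np.sin(s_),0,np.cos(s_)];p0=R3@[-.02,0,.06]+t3
e1=np.array([0,1,0]);e2=np.array([np.cos(s_),0,np.sin(s_)])
for (u,v),hu,ar in B:
    o,d=ray(w,u,v);q=R3.T@(o+d*((p0-o)@n)/(d@n)-t3)
    a={0:.628}.get(0) if hu<30 else 1.257 if 95<hu<120 else 1.885 if hu<95 else 2.513
    print(u,v,hu,ar,'centre',(q-.0385*(np.cos(a)*e1+np.sin(a)*e2))*1e3)
E
```

```text
grip [ 0.52729022 -0.16730399  0.28405344] [np.float64(1.3), np.float64(1.3)] tester [  -1.37881678 -112.05906019  284.05343987]
grip [ 0.5511462  -0.1836088   0.15755345] [np.float64(1.9), np.float64(1.5), np.float64(1.7)] tester [  22.8534468  -127.7992033   157.55344515]
261.93023255813955 41.97674418604652 13.976744186046512 43 centre [-61.57195656 -31.2937824   46.4924525 ]
270.85714285714283 55.5 110.64285714285714 42 centre [-61.33325088 -31.29977532  46.57001268]
270.1904761904762 72.14285714285714 69.23809523809524 42 centre [-61.88095492 -31.07717532  46.39205285]
261.4117647058824 85.47058823529412 143.91176470588235 34 centre [-61.69036838 -31.13567041  46.45397817]
```

>>> drive_tool(
  plan=[
    [3.65,0.9,0,0,0,0],
    [3.65,0.9,0,0,0,0],
    [0,0,-4.1,0,0,0],
    [0,0,-4.1,0,0,0],
    [0,0,-4.1,0,0,0],
    [0,0,-4.1,0,0,0],
    [0,0,-4.1,0,0,0],
    [0,0,-4.1,0,0,0],
    [0,0,-4.1,0,0,0],
    [0,0,0,0,0,0],
  ],
)

```text
time_s: 2.7
tcp_pos: [0.5445, -0.1853, 0.1365]
eef_rot: [[0.023, 1.0, -0.015], [1.0, -0.023, 0.007], [0.007, -0.015, -1.0]]
force: [-1.0, 0.6, -0.8]
opening: 0.0429
```

Run:
```python
from h import *
a=cap('wrist','w2');b=cap('side','s2')
o=np.hstack([cv2.resize(a['img'],(400,300)),cv2.resize(b['img'][130:280,200:400],(400,300))]);cv2.imwrite('pics/m2.png',o[:,:,::-1]);print(env.get_state()['force'])
```

```text
[0.3252337  0.20600994 0.53697599]
```

View pics/m2.png

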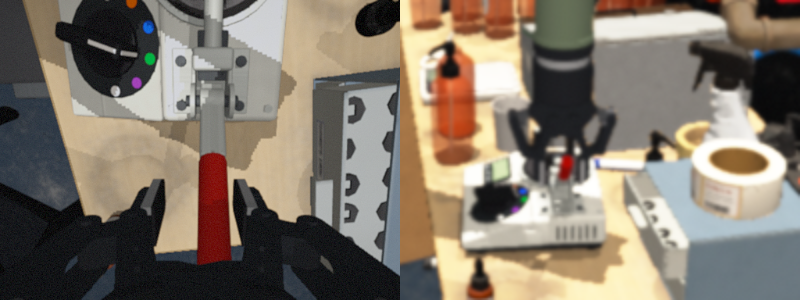

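The grip lies between the open jaws, slightly right of their centre. I'll close on it.

>>> drive_tool(
  plan=[
    [0.2,0,0.3,0,0,0],
    [0,0,0,0,0,0],
    [0,0,0,0,0,0],
    [0,0,0,0,0,0],
    [0,0,0,0,0,0],
    [0,0,0,0,0,0],
  ],
  claw=-1,
  newtons=30,
)

```text
time_s: 3.4
tcp_pos: [0.5526, -0.1887, 0.1508]
eef_rot: [[0.02, 1.0, -0.0], [1.0, -0.02, -0.004], [-0.004, -0.0, -1.0]]
force: [-6.9, -3.2, 5.1]
opening: 0.016
```

>>> drive_tool(
  plan=[
    [0,0.5,0.4,0,0,0],
    [0,0.5,0.4,0,0,0],
    [0,0.55,0.3,0,0,0],
    [0,0.55,0.3,0,0,0],
    [0,0.6,0.2,0,0,0],
    [0,0.6,0.2,0,0,0],
    [0,0.6,0.12,0,0,0],
    [0,0.6,0.12,0,0,0],
    [0,0.6,0.05,0,0,0],
    [0,0.6,0,0,0,0],
    [0,0.6,-0.05,0,0,0],
    [0,0.6,-0.1,0,0,0],
    [0,0,0,0,0,0],
  ],
)

```text
time_s: 4.7
tcp_pos: [0.5543, -0.1188, 0.1705]
eef_rot: [[0.02, 1.0, 0.004], [1.0, -0.02, -0.004], [-0.004, 0.004, -1.0]]
force: [-3.8, 0.2, 4.6]
opening: 0.0141
```

>>> drive_tool(
  plan=[
    [0,0.4,-0.1,0,0,0],
    [0,0.4,-0.1,0,0,0],
    [0,0,0,0,0,0],
  ],
)

```text
time_s: 5.0
tcp_pos: [0.5539, -0.1094, 0.166]
eef_rot: [[0.02, 1.0, 0.003], [1.0, -0.02, -0.0], [-0.0, 0.003, -1.0]]
force: [-0.3, 0.2, 0.0]
opening: 0.0001
```

Run:
```python
from h import *
a=cap('wrist','w3');b=cap('side','s3')
o=np.hstack([cv2.resize(a['img'],(400,300)),cv2.resize(b['img'][130:280,200:400],(400,300))]);cv2.imwrite('pics/m3.png',o[:,:,::-1]);print(env.get_state()['force'])
```

```text
[-0.60193974 -0.23668496 -0.20061373]
```

View pics/m3.png

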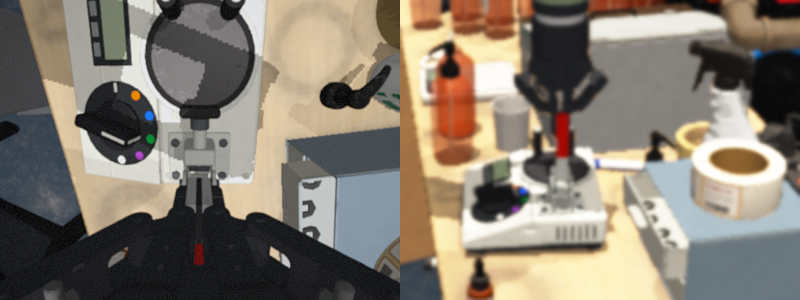

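>>> drive_tool(
  plan=[
    [0,0.3,0,0,0,0],
    [0,0,4,0,0,0],
    [0,0,5,0,0,0],
    [0,0,5,0,0,0],
    [0,5,0,0,0,0],
    [0,5,0,0,0,0],
    [0,0,0,0,0,0],
  ],
)

```text
time_s: 5.8
tcp_pos: [0.5528, -0.0014, 0.3054]
eef_rot: [[0.014, 1.0, 0.001], [1.0, -0.014, 0.003], [0.003, 0.001, -1.0]]
force: [-0.0, -0.8, 0.8]
opening: 0.0001
```

Run:
```python
from h import *
import pickle
t=cap('top','t4');s=cap('side','s4');w=cap('wrist','w4');pickle.dump((t,s,w),open('c4.pkl','wb'))
for c,n in((s,'side'),(t,'top'),(w,'wrist')):
    hsv=cv2.cvtColor(c['img'],cv2.COLOR_RGB2HSV);m=(((hsv[:,:,0]<4)|(hsv[:,:,0]>174))&(hsv[:,:,1]>190)&(hsv[:,:,2]>90)).astype(np.uint8)
    k,l,st,ce=cv2.connectedComponentsWithStats(m)
    print(n,[(st[i].tolist(),ce[i].round(1).tolist()) for i in range(1,k) if st[i][4]>15])
Z=np.load('pose.npz');R3,t3=Z['R3'],Z['t3']
for a in(1.1,1.2,1.31):
  for r in(44,75,106):
    p=R3@(np.array([22,-78-r*np.cos(.44+a),100+r*np.sin(.44+a)])/1e3)+t3;print(a,r,[proj(c,p).round(1).tolist() for c in(s,t,w)])
o=np.hstack([cv2.resize(w['img'],(400,300)),cv2.resize(s['img'][170:250,230:330],(375,300),interpolation=cv2.INTER_CUBIC)]);cv2.imwrite('pics/m4.png',o[:,:,::-1])
```

```text
side [([388, 126, 32, 6, 140], [403.8, 128.4]), ([278, 187, 7, 21, 114], [281.2, 197.6])]
top [([275, 0, 7, 27, 169], [277.9, 13.0]), ([301, 158, 6, 6, 28], [303.8, 160.5])]
wrist [([249, 313, 13, 21, 194], [255.0, 323.3])]
1.1 44 [[280.2, 208.0], [301.3, 164.3], [256.3, 289.7]]
1.1 75 [[280.3, 197.8], [302.7, 162.2], [256.5, 309.2]]
1.1 106 [[280.3, 187.3], [304.2, 159.9], [256.7, 332.7]]
1.2 44 [[280.1, 207.2], [299.6, 164.3], [256.3, 286.2]]
1.2 75 [[280.0, 196.5], [299.8, 162.1], [256.5, 302.6]]
1.2 106 [[280.0, 185.6], [300.0, 159.8], [256.8, 322.7]]
1.31 44 [[279.9, 206.6], [297.8, 164.3], [256.4, 282.0]]
1.31 75 [[279.8, 195.4], [296.6, 162.1], [256.6, 294.8]]
1.31 106 [[279.6, 184.2], [295.4, 159.7], [256.9, 310.6]]
```

View pics/m4.png

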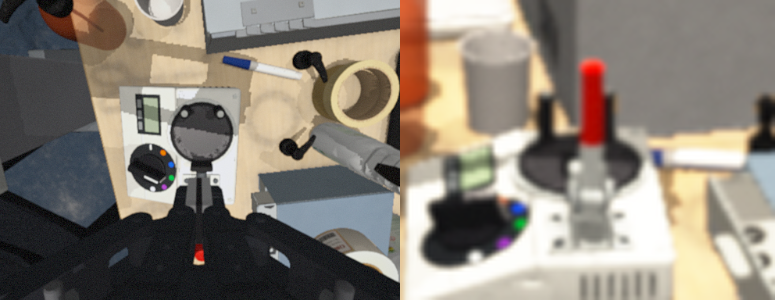

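Lever is at about 1.05–1.1 rad, not yet fully up. I'll push it the rest of the way from behind with shut fingers.

>>> drive_tool(
  plan=[
    [0,-4.2,0,0,0,0],
    [0,-4.2,0,0,0,0],
    [0,-4.2,0,0,0,0],
    [0,-4.2,0,0,0,0],
    [0,-0.5,0,0,0,0],
    [0,0,-4.2,0,0,0],
    [0,0,-4.2,0,0,0],
    [0,0,-4.2,0,0,0],
    [0,0,0,0,0,0],
    [0,0.8,0,0,0,0],
    [0,0.8,0,0,0,0],
    [0,0.5,0,0,0,0],
    [0,0.4,0,0,0,0],
    [0,0.3,0,0,0,0],
    [0,0,0,0,0,0],
  ],
)

```text
time_s: 7.45
tcp_pos: [0.5535, -0.1514, 0.1796]
eef_rot: [[0.02, 1.0, 0.002], [1.0, -0.02, -0.001], [-0.001, 0.002, -1.0]]
force: [0.1, 0.7, 0.8]
opening: -0.0002
```

>>> drive_tool(
  plan=[
    [0,0.4,0,0,0,0],
    [0,0.4,0,0,0,0],
    [0,0.4,0,0,0,0],
    [0,0,0,0,0,0],
  ],
)

```text
time_s: 7.85
tcp_pos: [0.5531, -0.1392, 0.1787]
eef_rot: [[0.02, 1.0, 0.0], [1.0, -0.02, 0.0], [0.0, 0.0, -1.0]]
force: [-0.2, -0.7, 0.2]
opening: 0.0002
```

>>> drive_tool(
  plan=[
    [0,0.3,0,0,0,0],
    [0,0.3,0,0,0,0],
    [0,0,0,0,0,0],
  ],
)

```text
time_s: 8.15
tcp_pos: [0.5531, -0.1365, 0.1787]
eef_rot: [[0.02, 1.0, 0.0], [1.0, -0.02, -0.006], [-0.006, 0.0, -1.0]]
force: [1.0, -9.0, -2.2]
opening: 0.0001
```

>>> drive_tool(
  plan=[
    [0,0.3,0,0,0,0],
    [0,0,0,0,0,0],
  ],
)

```text
time_s: 8.35
tcp_pos: [0.5532, -0.1362, 0.1788]
eef_rot: [[0.021, 1.0, 0.001], [1.0, -0.021, -0.011], [-0.011, 0.001, -1.0]]
force: [0.5, -15.6, -2.1]
opening: 0.0001
```

>>> drive_tool(
  plan=[
    [0,-2,0,0,0,0],
    [0,-1,4,0,0,0],
    [0,0,4,0,0,0],
    [-3,4,4,0,0,0],
    [-3,5,4,0,0,0],
    [-3,5,1,0,0,0],
    [-3,5,0,0,0,0],
    [-2,5,0,0,0,0],
    [0,5,0,0,0,0],
    [0,0,0,0,0,0],
    [0,0,0,0,0,0],
  ],
  claw=-0.1,
)

```text
time_s: 9.45
tcp_pos: [0.438, 0.0887, 0.3264]
eef_rot: [[0.017, 1.0, -0.001], [1.0, -0.017, -0.0], [-0.0, -0.001, -1.0]]
force: [0.2, -1.3, -1.0]
opening: 0.0381
```

Run:
```python
from h import *
import pickle
t=cap('top','t5');s=cap('side','s5');w=cap('wrist','w5');pickle.dump((t,s,w),open('c5.pkl','wb'))
for c,n in((s,'side'),(t,'top'),(w,'wrist')):
    hsv=cv2.cvtColor(c['img'],cv2.COLOR_RGB2HSV);m=(((hsv[:,:,0]<4)|(hsv[:,:,0]>174))&(hsv[:,:,1]>190)&(hsv[:,:,2]>90)).astype(np.uint8)
    k,l,st,ce=cv2.connectedComponentsWithStats(m)
    print(n,[(st[i].tolist(),ce[i].round(1).tolist()) for i in range(1,k) if st[i][4]>15])
o=np.hstack([w['img'],cv2.resize(s['img'][120:248,200:296],(288,384),interpolation=cv2.INTER_CUBIC)]);cv2.imwrite('pics/m5.png',o[:,:,::-1])
```

```text
side [([388, 126, 32, 6, 139], [403.9, 128.3]), ([278, 184, 6, 22, 116], [280.3, 195.4])]
top [([275, 0, 7, 27, 170], [277.9, 13.0]), ([293, 158, 7, 6, 30], [295.9, 160.5])]
wrist [([363, 358, 16, 16, 182], [370.0, 365.7])]
```

View pics/m5.png

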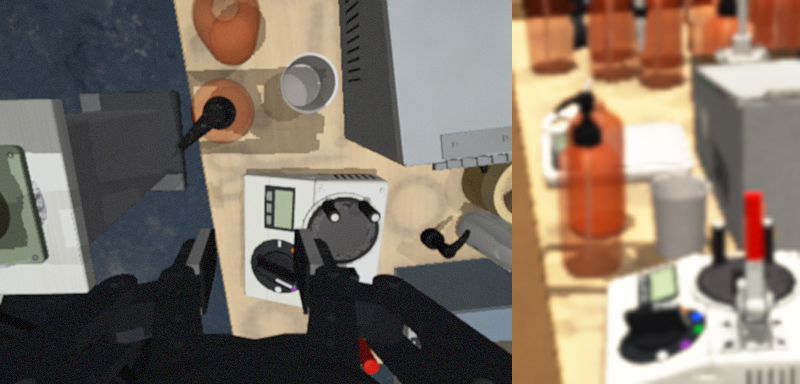

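The lever matches its predicted fully-up position in the top and side views. In the wrist view the pump head is at (219,112) with the spout tip at (183,150). In the side view they are at about (224,151) and (215,156).

Run:
```python
from h import *
import pickle
t,s,w=pickle.load(open('c5.pkl','rb'))
tip=[(t,203.2,228.8),(s,215,155.7),(w,183,150)];hd=[(t,195.4,217.5),(s,224,151),(w,219,112)]
for n,o in(('tip',tip),('head',hd)):
    for sel in((0,1,2),(1,2),(0,1),(0,2)): print(n,sel,*tri([o[i] for i in sel]))
    for z in(.19,.2): print(z,[onz(*x,z)[:2].round(4).tolist() for x in o])
# body bottom / amber mask in wrist: body lower outline at table contact
im=w['img'];o=np.kron(im[60:170,165:270],np.ones((5,5,1),np.uint8));cv2.imwrite('pics/b5.png',o[:,:,::-1])
```

```text
tip (0, 1, 2) [0.37639073 0.1153539  0.19709232] [np.float64(2.7), np.float64(1.5), np.float64(1.5)]
tip (1, 2) [0.3775252  0.11668146 0.19738847] [np.float64(0.2), np.float64(0.2)]
tip (0, 1) [0.37599714 0.11370905 0.19844899] [np.float64(1.8), np.float64(1.8)]
tip (0, 2) [0.37471917 0.11503628 0.18661838] [np.float64(0.2), np.float64(0.2)]
0.19 [[0.3745, 0.1147], [0.3769, 0.1346], [0.3756, 0.1155]]
0.2 [[0.3741, 0.1134], [0.378, 0.1102], [0.378, 0.1171]]
head (0, 1, 2) [0.40569707 0.14116629 0.19946623] [np.float64(8.0), np.float64(2.2), np.float64(7.4)]
head (1, 2) [0.40744078 0.14747115 0.19901512] [np.float64(2.2), np.float64(2.2)]
head (0, 1) [0.4036287  0.13323374 0.20479342] [np.float64(1.9), np.float64(1.9)]
head (0, 2) [0.40433807 0.14373907 0.14094136] [np.float64(1.5), np.float64(1.5)]
0.19 [[0.4026, 0.1354], [0.4047, 0.1707], [0.4087, 0.147]]
0.2 [[0.402, 0.1338], [0.4053, 0.1457], [0.4098, 0.1475]]
```

View pics/b5.png

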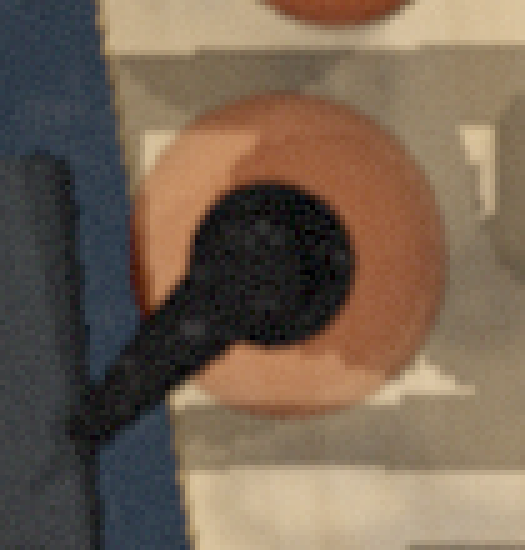

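The black disc is the collar, which triangulates to z 0.141 on the bottle's axis at (0.404, 0.144). The spout runs at about 45° toward (-x,-y). I'll check that angle on the spout line in the wrist view.

Run:
```python
from h import *
import pickle
t,s,w=pickle.load(open('c5.pkl','rb'))
im=w['img'].astype(int).max(2)
# spout pixels between disc and tip: dark, brightness valley; middle line from edges along anti-diagonal cuts
P=[]
for a in np.arange(22,46,2):   # distance in px from disc centre along 225deg direction in image (left-down)
    c0=np.array([219.4,112.4])+a*np.array([-.707,.707]);n=np.array([.707,.707])
    k=np.arange(-14,14.1,.5);q=c0+k[:,None]*n
    v=cv2.remap(im.astype(np.float32),q[:,0].astype(np.float32)[None],q[:,1].astype(np.float32)[None],1)[0]
    d=k[v<38]
    if len(d): print(a,d.min(),d.max(),onz(w,*(c0+n*np.median(d)),.195).round(4))
```

```text
22 -9.0 3.5 [0.3931 0.1375 0.195 ]
24 -9.5 3.5 [0.3931 0.135  0.195 ]
26 -10.0 3.5 [0.3918 0.1339 0.195 ]
28 -10.0 3.0 [0.3901 0.1332 0.195 ]
30 -9.0 2.5 [0.3888 0.132  0.195 ]
32 -9.0 2.5 [0.3877 0.1307 0.195 ]
34 -8.5 2.5 [0.3873 0.1286 0.195 ]
36 -7.5 3.0 [0.3867 0.1267 0.195 ]
38 -8.0 2.5 [0.3841 0.1269 0.195 ]
40 -7.5 2.0 [0.3828 0.1258 0.195 ]
42 -13.0 2.0 [0.3807 0.1255 0.195 ]
44 -11.5 1.5 [0.379  0.1248 0.195 ]
```

>>> drive_tool(
  plan=[
    [-0.6,0.9,0,0,0,-7.3],
    [-0.6,0.9,0,0,0,-7.3],
    [-0.6,0.9,0,0,0,-7.3],
    [-0.6,0.9,0,0,0,-7.3],
    [-0.6,0.8,0,0,0,-7.3],
    [-0.7,0.8,0,0,0,-7.3],
    [0,0,-3,0,0,0],
    [0,0,-2,0,0,0],
    [0,0,0,0,0,0],
    [0,0,0,0,0,0],
  ],
  claw=0.2,
)

```text
time_s: 10.6
tcp_pos: [0.4021, 0.1383, 0.2767]
eef_rot: [[0.708, 0.706, -0.001], [0.706, -0.708, -0.0], [-0.001, -0.0, -1.0]]
force: [-0.3, 0.3, -0.2]
opening: 0.0513
```

>>> drive_tool(
  plan=[
    [-0.1,0.4,-2.5,0,0,0],
    [0,0,-2.5,0,0,0],
    [0,0,-2.4,0,0,0],
    [0,0,-1,0,0,0],
    [0,0,-1,0,0,0],
    [0,0,0,0,0,0],
  ],
)

```text
time_s: 11.2
tcp_pos: [0.4009, 0.1432, 0.1825]
eef_rot: [[0.707, 0.707, -0.001], [0.707, -0.707, -0.0], [-0.001, -0.0, -1.0]]
force: [-0.7, 0.6, 1.0]
opening: 0.0511
```

Run:
```python
from h import *
t=cap('top','t6');s=cap('side','s6');w=cap('wrist','w6');print(env.get_state()['force'],env.get_state()['tcp_pos'])
o=np.hstack([cv2.resize(w['img'][0:384],(432,324)),cv2.resize(s['img'][130:230,180:280],(324,324),interpolation=cv2.INTER_CUBIC)]);cv2.imwrite('pics/m6.png',o[:,:,::-1])
```

```text
[ 0.29004399  0.2259796  -0.14573824] [0.40179502 0.14348233 0.18390903]
```

View pics/m6.png

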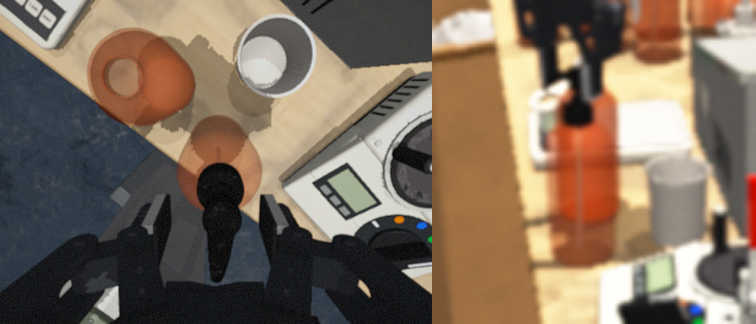

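The pump head is centred between the jaws and the spout is aligned with the tool. Closing.

>>> drive_tool(
  plan=[
    [0,0,0,0,0,0],
    [0,0,0,0,0,0],
    [0,0,0,0,0,0],
    [0,0,0,0,0,0],
    [0,0,0,0,0,0],
    [0,0,0.5,0,0,0],
    [0,0,0.5,0,0,0],
    [0,0,1,0,0,0],
    [0,0,0,0,0,0],
  ],
  claw=-1,
  newtons=60,
)

```text
time_s: 12.25
tcp_pos: [0.4013, 0.1435, 0.2036]
eef_rot: [[0.707, 0.708, 0.002], [0.708, -0.707, 0.0], [0.001, 0.001, -1.0]]
force: [-0.3, -0.3, -4.5]
opening: 0.0176
```

>>> drive_tool(
  plan=[
    [0,0,2,0,0,0],
    [0,0,3,0,0,0],
    [0,0,3,0,0,0],
    [0,0,2,0,0,0],
    [0,0,2,0,0,0],
    [0.7,-0.9,0,0,0,0],
    [1.5,-1.7,0,0,0,-7.5],
    [1.5,-1.7,0,0,0,-7.5],
    [1.5,-1.7,0,0,0,-7.5],
    [1.5,-1.7,0,0,0,-7.5],
    [1.5,-1.7,0,0,0,-7.5],
    [1.5,-1.7,0,0,0,-7.5],
    [1.5,-1.7,0,0,0,0],
    [1.5,-1.7,0,0,0,0],
    [1.5,-1.7,0,0,0,0],
    [1,-0.9,0,0,0,0],
    [0.5,0,0,0,0,0],
    [0,0,0,0,0,0],
    [0,0,0,0,0,0],
  ],
)

```text
time_s: 14.15
tcp_pos: [0.5572, -0.0268, 0.3221]
eef_rot: [[1.0, 0.002, -0.001], [0.002, -1.0, 0.001], [-0.001, -0.001, -1.0]]
force: [-0.1, 0.7, -5.0]
opening: 0.0177
```

```bash
cat > b.py <<'E'
from h import *
import pickle,sys
def amber(im,u0,u1,v0,v1):
    h=cv2.cvtColor(im,cv2.COLOR_RGB2HSV)[v0:v1,u0:u1]
    m=((h[:,:,0]<14)&(h[:,:,0]>=3)&(h[:,:,1]>140)&(h[:,:,2]>70)).astype(np.uint8)
    k,l,st,ce=cv2.connectedComponentsWithStats(m);i=1+np.argmax(st[1:,4]);m=l==i
    for v in range(0,m.shape[0],6):
        x=np.where(m[v])[0]
        if len(x): print(v+v0,x.min()+u0,x.max()+u0,(x.min()+x.max())/2+u0)
E
python3 - <<'E'
from b import *
s=cap('side','s7');t=cap('top','t7');pickle.dump((s,t),open('c7.pkl','wb'));print(env.get_state()['force'],env.get_state()['tcp_pos'])
amber(s['img'],225,345,90,235)
for z in(.15,.2,.25): print(z,proj(s,[.5555,-.026,z]),proj(s,[.5215,-.026,z]),proj(s,[.5895,-.026,z]))
print('ref on table');im=cv2.imread('pics/s6.png')[:,:,::-1].copy();amber(im,205,250,140,235)
for z in(.02,.06,.1): print(z,proj(s,[.404,.144,z]),proj(s,[.37,.144,z]),proj(s,[.438,.144,z]))
E
```

```text
[-0.25266886  0.74349247 -5.03723477] [ 0.55713266 -0.02678733  0.32260498]
108 258 264 261.0
114 225 264 244.5
120 225 269 247.0
126 225 272 248.5
132 225 272 248.5
138 226 266 246.0
144 227 255 241.0
0.15 [277.5465227  187.60420717] [265.6526411  188.13727369] [289.41221553 187.07240403]
0.2 [277.56104067 171.62285257] [265.45953342 172.14591087] [289.63336757 171.10105551]
0.25 [277.57607392 155.07427648] [265.2595634  155.58627322] [289.86235926 154.56353621]
ref on table
158 222 233 227.5
164 219 235 227.0
170 217 235 226.0
176 218 235 226.5
182 216 237 226.5
188 217 237 227.0
194 217 237 227.0
200 217 235 226.0
206 217 235 226.0
0.02 [226.42914555 202.14205362] [216.07553195 202.61868649] [236.76150032 201.6663994 ]
0.06 [225.82477524 191.30112035] [215.34596328 191.77220103] [236.28181299 190.83101854]
0.1 [225.20570041 180.19642362] [214.59862526 180.66153891] [235.79046698 179.73228655]
```

>>> drive_tool(
  plan=[
    [-0.5,0,-2,0,0,0],
    [0,0,-2,0,0,0],
    [0,0,-1,0,0,0],
    [0,0,0,0,0,0],
    [0,0,0,0,0,0],
  ],
)

```text
time_s: 14.75
tcp_pos: [0.553, -0.0274, 0.2734]
eef_rot: [[1.0, 0.001, 0.001], [0.001, -1.0, -0.0], [0.001, 0.0, -1.0]]
force: [0.2, 0.4, -4.9]
opening: 0.0174
```

Run:
```python
from b import *
s=cap('side','s8');print(env.get_state()['force'],env.get_state()['tcp_pos'])
amber(s['img'],262,305,135,212)
for z in(.1,.15,.2): print(z,[proj(s,[x,-.026,z])[0].round(1) for x in(.5215,.5555,.5895)],proj(s,[.5555,-.026,z])[1])
g=cv2.imread('pics/s5.png');print('posts seen, lever up, row 192-200 dark cols')
for v in range(190,206,3): print(v,[u for u in range(255,310) if g[v,u].max()<50])
Z=np.load('pose.npz')
for p in((-2,68,108),(46,68,108),(-2,68,90),(46,68,90)): print(p,proj(s,Z['R3']@(np.array(p)/1e3)+Z['t3']+[.0013,0,0]))
```

```text
[ 0.22352954  1.07331781 -5.01557974] [ 0.55342355 -0.02759499  0.27398218]
165 266 277 271.5
171 266 287 276.5
177 266 287 276.5
183 267 286 276.5
189 266 286 276.0
195 266 286 276.0
201 266 286 276.0
207 267 286 276.5
0.1 [np.float64(265.8), np.float64(277.5), np.float64(289.2)] 203.04701215774506
0.15 [np.float64(265.7), np.float64(277.5), np.float64(289.4)] 187.60420716829773
0.2 [np.float64(265.5), np.float64(277.6), np.float64(289.6)] 171.6228525673811
posts seen, lever up, row 192-200 dark cols
190 []
193 []
196 []
199 [268, 269, 285]
202 [267, 268, 269, 285]
205 [268, 269, 285]
(-2, 68, 108) [268.38156892 194.85516713]
(46, 68, 108) [284.53875605 194.29513021]
(-2, 68, 90) [268.43071701 200.2184844 ]
(46, 68, 90) [284.49264171 199.65708155]
```

Run:
```python
from b import *
g=cv2.imread('pics/s8.png')[:,:,::-1];
for v in(174,186,198): print(v,[(u,*g[v,u].tolist()) for u in list(range(262,270))+list(range(283,294))])
g=cv2.imread('pics/s6.png')[:,:,::-1];print('ref')
for v in(186,): print(v,[(u,*g[v,u].tolist()) for u in list(range(212,221))+list(range(232,242))])
```

```text
174 [(262, 186, 159, 122), (263, 109, 102, 85), (264, 113, 95, 81), (265, 172, 119, 86), (266, 201, 133, 88), (267, 207, 134, 88), (268, 210, 136, 89), (269, 212, 137, 90), (283, 229, 155, 99), (284, 228, 154, 98), (285, 227, 154, 97), (286, 225, 154, 97), (287, 221, 151, 98), (288, 210, 148, 102), (289, 174, 138, 114), (290, 144, 133, 124), (291, 136, 132, 126), (292, 135, 131, 125), (293, 136, 132, 126)]
186 [(262, 149, 140, 131), (263, 134, 125, 116), (264, 140, 115, 100), (265, 178, 125, 93), (266, 201, 134, 91), (267, 209, 139, 92), (268, 215, 143, 93), (269, 221, 147, 97), (283, 201, 76, 46), (284, 212, 126, 78), (285, 221, 147, 92), (286, 222, 151, 95), (287, 223, 154, 100), (288, 219, 160, 111), (289, 185, 149, 122), (290, 146, 134, 124), (291, 134, 130, 124), (292, 134, 130, 124), (293, 135, 131, 125)]
198 [(262, 129, 121, 113), (263, 124, 113, 104), (264, 138, 112, 92), (265, 150, 103, 74), (266, 121, 71, 47), (267, 87, 41, 25), (268, 80, 34, 20), (269, 82, 35, 20), (283, 143, 18, 6), (284, 98, 28, 17), (285, 77, 30, 20), (286, 86, 41, 27), (287, 119, 76, 59), (288, 134, 111, 101), (289, 135, 127, 121), (290, 134, 129, 124), (291, 132, 127, 123), (292, 133, 129, 124), (293, 134, 129, 124)]
ref
186 [(212, 250, 231, 173), (213, 248, 227, 169), (214, 244, 217, 158), (215, 231, 180, 125), (216, 216, 147, 95), (217, 210, 134, 84), (218, 195, 109, 64), (219, 184, 85, 44), (220, 185, 77, 34), (232, 185, 76, 32), (233, 180, 74, 31), (234, 175, 72, 32), (235, 170, 72, 33), (236, 175, 84, 45), (237, 194, 124, 80), (238, 227, 180, 129), (239, 237, 206, 153), (240, 239, 213, 159), (241, 240, 215, 162)]
```

>>> drive_tool(
  plan=[
    [0,0,-0.8,0,0,0],
    [0,0,-0.6,0,0,0],
    [0,0,-0.4,0,0,0],
    [0,0,-0.2,0,0,0],
    [0,0,0,0,0,0],
  ],
)

```text
time_s: 15.3
tcp_pos: [0.5525, -0.0276, 0.252]
eef_rot: [[1.0, 0.001, -0.001], [0.001, -1.0, 0.0], [-0.001, -0.0, -1.0]]
force: [-0.1, 0.2, -5.4]
opening: 0.0173
```

>>> drive_tool(
  plan=[
    [0,0.15,0,0,0,0],
    [0,0.15,0,0,0,0],
    [0,0.1,0,0,0,0],
    [0,0,0,0,0,0],
  ],
)

```text
time_s: 15.7
tcp_pos: [0.5528, -0.0234, 0.2529]
eef_rot: [[1.0, 0.001, 0.0], [0.001, -1.0, 0.0], [0.0, -0.0, -1.0]]
force: [0.2, -0.5, -5.3]
opening: 0.0176
```

>>> drive_tool(
  plan=[
    [0,0.1,0,0,0,0],
    [0,0.1,0,0,0,0],
    [0,0,0,0,0,0],
  ],
)

```text
time_s: 16.0
tcp_pos: [0.5527, -0.0214, 0.2527]
eef_rot: [[1.0, 0.001, -0.0], [0.001, -1.0, 0.0], [-0.0, -0.0, -1.0]]
force: [-0.9, -0.1, -5.6]
opening: 0.0178
```

>>> drive_tool(
  plan=[
    [0,0.1,0,0,0,0],
    [0,0.1,0,0,0,0],
    [0,0,0,0,0,0],
  ],
)

```text
time_s: 16.3
tcp_pos: [0.5527, -0.0194, 0.2526]
eef_rot: [[1.0, 0.001, -0.0], [0.001, -1.0, 0.0], [-0.0, -0.0, -1.0]]
force: [0.1, 0.2, -4.8]
opening: 0.0174
```

>>> drive_tool(
  plan=[
    [0,0.1,0,0,0,0],
    [0,0.1,0,0,0,0],
    [0,0,0,0,0,0],
  ],
)

```text
time_s: 16.6
tcp_pos: [0.5528, -0.0175, 0.2527]
eef_rot: [[1.0, 0.001, 0.0], [0.001, -1.0, -0.0], [0.0, 0.0, -1.0]]
force: [1.1, -1.1, -5.2]
opening: 0.0178
```

>>> drive_tool(
  plan=[
    [0,0.1,0,0,0,0],
    [0,0.1,0,0,0,0],
    [0,0,0,0,0,0],
  ],
)

```text
time_s: 16.9
tcp_pos: [0.5529, -0.0158, 0.2527]
eef_rot: [[1.0, 0.001, 0.0], [0.001, -1.0, -0.001], [0.0, 0.001, -1.0]]
force: [0.0, -1.8, -5.1]
opening: 0.0181
```

Contact with the posts begins near y = -0.017. Lowering now.

>>> drive_tool(
  plan=[
    [0,0.1,0,0,0,0],
    [0,0,-0.15,0,0,0],
    [0,0,-0.1,0,0,0],
    [0,0,0,0,0,0],
  ],
)

```text
time_s: 17.3
tcp_pos: [0.5528, -0.0147, 0.25]
eef_rot: [[1.0, 0.001, 0.0], [0.001, -1.0, -0.0], [0.0, 0.0, -1.0]]
force: [0.8, -1.4, -4.1]
opening: 0.018
```

>>> drive_tool(
  plan=[
    [0,0,-0.1,0,0,0],
    [0,0,0,0,0,0],
  ],
)

```text
time_s: 17.5
tcp_pos: [0.5533, -0.0146, 0.2498]
eef_rot: [[1.0, 0.001, 0.002], [0.001, -1.0, -0.0], [0.002, 0.0, -1.0]]
force: [0.2, -1.2, -2.3]
opening: 0.0174
```

>>> drive_tool(
  plan=[
    [0,0,-0.1,0,0,0],
    [0,0,-0.1,0,0,0],
    [0,0,0,0,0,0],
  ],
)

```text
time_s: 17.8
tcp_pos: [0.5544, -0.0148, 0.2497]
eef_rot: [[1.0, 0.001, 0.005], [0.001, -1.0, -0.001], [0.005, 0.001, -1.0]]
force: [0.3, -0.1, 5.9]
opening: 0.0179
```

>>> drive_tool(
  plan=[
    [0,0,0.1,0,0,0],
    [0,0,0,0,0,0],
    [0,0,0,0,0,0],
    [0,0,0,0,0,0],
    [0,0,1,0,0,0],
    [0,0,3,0,0,0],
    [0,0,4,0,0,0],
    [0,-3,4,0,0,0],
    [0,-5,2,0,0,0],
    [0,-5,0,0,0,0],
    [0,-5,0,0,0,0],
    [0,-2,0,0,0,0],
    [0,0,0,0,0,0],
    [0,0,0,0,0,0],
  ],
  claw=-0.1,
)

```text
time_s: 19.2
tcp_pos: [0.5526, -0.2111, 0.387]
eef_rot: [[1.0, -0.0, 0.0], [-0.0, -1.0, 0.001], [0.0, -0.001, -1.0]]
force: [-0.6, 0.5, -0.8]
opening: 0.038
```

Run:
```python
from b import *
t=cap('top','t9');s=cap('side','s9');w=cap('wrist','w9');print(env.get_state()['tcp_pos'],w['position'])
pickle.dump((t,s,w),open('c9.pkl','wb'))
a=cv2.resize(t['img'][130:230,210:340],(390,300),interpolation=cv2.INTER_CUBIC)
b=cv2.resize(w['img'],(400,300));c=cv2.resize(s['img'][110:260,210:350],(280,300),interpolation=cv2.INTER_CUBIC)
o=np.zeros((600,790,3),np.uint8);o[:300,:390]=a;o[:300,390:]=b;o[300:,:280]=c
cv2.imwrite('pics/m9.png',o[:,:,::-1])
g=s['img']
for v in(170,178,186,194): print(v,[(u,*g[v,u].tolist()) for u in list(range(262,269))+list(range(284,294))])
```

```text
[ 0.55292236 -0.20964939  0.38714043] [ 0.62288701 -0.20838515  0.52131662]
170 [(262, 101, 95, 87), (263, 91, 89, 84), (264, 90, 88, 84), (265, 91, 87, 84), (266, 94, 85, 79), (267, 127, 92, 73), (268, 194, 125, 84), (284, 246, 166, 102), (285, 246, 166, 102), (286, 244, 165, 102), (287, 240, 165, 107), (288, 226, 158, 115), (289, 183, 145, 124), (290, 146, 136, 127), (291, 137, 133, 127), (292, 137, 132, 127), (293, 137, 133, 127)]
178 [(262, 243, 227, 192), (263, 230, 205, 166), (264, 171, 150, 122), (265, 136, 114, 93), (266, 192, 141, 101), (267, 219, 153, 103), (268, 226, 152, 98), (284, 236, 160, 99), (285, 235, 159, 98), (286, 234, 158, 100), (287, 231, 157, 101), (288, 228, 155, 101), (289, 216, 151, 105), (290, 179, 141, 117), (291, 146, 134, 125), (292, 137, 132, 128), (293, 138, 133, 129)]
186 [(262, 149, 141, 131), (263, 140, 130, 120), (264, 169, 148, 124), (265, 226, 188, 146), (266, 228, 179, 130), (267, 214, 151, 103), (268, 214, 143, 95), (284, 216, 128, 81), (285, 224, 149, 93), (286, 226, 153, 97), (287, 224, 152, 96), (288, 222, 152, 99), (289, 213, 150, 104), (290, 178, 141, 116), (291, 145, 133, 124), (292, 136, 133, 126), (293, 136, 131, 126)]
194 [(262, 132, 125, 116), (263, 138, 126, 113), (264, 187, 162, 130), (265, 231, 198, 150), (266, 221, 175, 127), (267, 198, 146, 110), (268, 202, 148, 118), (284, 153, 83, 63), (285, 158, 103, 79), (286, 156, 101, 75), (287, 169, 108, 74), (288, 196, 135, 92), (289, 208, 158, 116), (290, 181, 151, 126), (291, 146, 136, 127), (292, 136, 131, 126), (293, 136, 131, 126)]
```

View pics/m9.png

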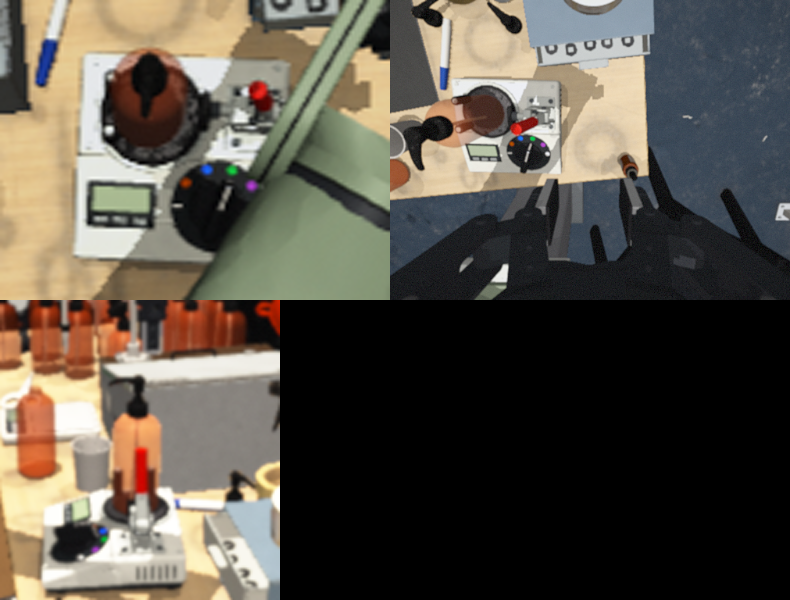

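The bottle stands upright on the platform with its spout to the front, centred in x against the posts in the side view. Picture budget is now used up (12 viewed), so the rest goes by numbers. Next I shut the fingers and go between the lever and the bottle.

>>> drive_tool(
  plan=[
    [0,1.15,0,0,0,8],
    [0,1.15,0,0,0,8],
    [0,1.15,0,0,0,8],
    [0,1.15,0,0,0,8],
    [0,1.15,0,0,0,8],
    [0,1.15,0,0,0,8],
    [0,1.15,0,0,0,8],
    [0,1.15,0,0,0,8],
    [0,1.15,0,0,0,8],
    [0,1.15,0,0,0,8],
    [0,1.15,0,0,0,8],
    [0,0,-3,0,0,0],
    [0,0,-4,0,0,0],
    [0,0,0,0,0,0],
    [0,0,0,0,0,0],
    [0,0,0,0,0,0],
  ],
  claw=-1,
  newtons=60,
)

```text
time_s: 20.95
tcp_pos: [0.554, -0.0844, 0.3196]
eef_rot: [[0.033, 0.999, 0.004], [0.999, -0.033, -0.001], [-0.001, 0.004, -1.0]]
force: [-0.4, 0.6, 0.6]
opening: 0.0001
```

>>> drive_tool(
  plan=[
    [0,0,-3,0,0,0],
    [0,0,-3,0,0,0],
    [0,0,-2.5,0,0,0],
    [0,0,-2,0,0,0],
    [0,0,-1.5,0,0,0],
    [0,0,-1,0,0,0],
    [0,0,0,0,0,0],
  ],
)

```text
time_s: 21.65
tcp_pos: [0.5527, -0.0845, 0.1864]
eef_rot: [[0.034, 0.999, -0.001], [0.999, -0.034, 0.0], [0.0, -0.001, -1.0]]
force: [-0.4, 0.4, -0.5]
opening: 0.0001
```

>>> drive_tool(
  plan=[
    [0,-0.8,0.05,0,0,0],
    [0,-0.8,0.05,0,0,0],
    [0,-0.7,0.05,0,0,0],
    [0,-0.7,0.05,0,0,0],
    [0,-0.7,0,0,0,0],
    [0,-0.7,-0.1,0,0,0],
    [0,-0.6,-0.1,0,0,0],
    [0,-0.6,-0.2,0,0,0],
    [0,-0.6,-0.2,0,0,0],
    [0,-0.7,-0.25,0,0,0],
    [0,0,0,0,0,0],
  ],
)

```text
time_s: 22.75
tcp_pos: [0.5523, -0.1545, 0.1795]
eef_rot: [[0.035, 0.999, -0.001], [0.999, -0.035, -0.0], [-0.0, -0.001, -1.0]]
force: [0.1, 0.4, -0.1]
opening: 0.0001
```

>>> drive_tool(
  plan=[
    [0,-0.55,-0.35,0,0,0],
    [0,-0.55,-0.35,0,0,0],
    [0,-0.5,-0.4,0,0,0],
    [0,-0.55,-0.6,0,0,0],
    [0,-0.55,-0.6,0,0,0],
    [0,0,0,0,0,0],
  ],
)

```text
time_s: 23.35
tcp_pos: [0.5522, -0.1812, 0.1559]
eef_rot: [[0.035, 0.999, -0.001], [0.999, -0.035, 0.0], [0.0, -0.001, -1.0]]
force: [-0.1, -0.4, -0.5]
opening: -0.0002
```

>>> drive_tool(
  plan=[
    [0,-0.25,-0.35,0,0,0],
    [0,-0.25,-0.35,0,0,0],
    [0,0,0,0,0,0],
  ],
)

```text
time_s: 23.65
tcp_pos: [0.5524, -0.1857, 0.1495]
eef_rot: [[0.034, 0.999, -0.001], [0.999, -0.034, 0.0], [0.0, -0.001, -1.0]]
force: [-0.2, -0.1, 1.2]
opening: 0.0
```

>>> drive_tool(
  plan=[
    [0,-0.1,-0.3,0,0,0],
    [0,-0.1,-0.3,0,0,0],
    [0,0,0,0,0,0],
  ],
)

```text
time_s: 23.95
tcp_pos: [0.5532, -0.1872, 0.1463]
eef_rot: [[0.034, 0.999, 0.001], [0.999, -0.034, 0.0], [0.0, 0.001, -1.0]]
force: [-3.1, 3.5, 8.3]
opening: -0.0001
```

```bash
cat > red.py <<'E'
from b import *
def reds():
    for n in('side','top','wrist'):
        c=cap(n,None);hsv=cv2.cvtColor(c['img'],cv2.COLOR_RGB2HSV);m=(((hsv[:,:,0]<4)|(hsv[:,:,0]>174))&(hsv[:,:,1]>190)&(hsv[:,:,2]>60)).astype(np.uint8)
        k,l,st,ce=cv2.connectedComponentsWithStats(m)
        print(n,[(st[i].tolist(),ce[i].round(1).tolist()) for i in range(1,k) if st[i][4]>8 and st[i][1]>140])
        for a in(0,.15,.4):
            print('  a',a,[proj(c,np.array([.553,-.129,.1])+np.array([0,-r*np.cos(.44+a),r*np.sin(.44+a)])/1e3).round(1).tolist() for r in(44,75,106)])
E
python3 -c "
from red import *
reds();s=env.get_state();print(s['force'],s['tcp_pos'])"
```

```text
side [([280, 222, 7, 7, 32], [283.1, 224.9])]
  a 0 [[282.1, 222.7], [283.4, 223.9], [284.7, 225.1]]
  a 0.15 [[282.0, 220.2], [283.2, 219.4], [284.4, 218.6]]
  a 0.4 [[281.7, 216.0], [282.7, 212.2], [283.6, 208.2]]
top [([315, 164, 4, 6, 15], [316.0, 166.5])]
  a 0 [[312.8, 165.6], [323.8, 164.9], [335.1, 164.2]]
  a 0.15 [[311.9, 165.2], [322.3, 164.2], [333.0, 163.2]]
  a 0.4 [[309.5, 164.7], [318.3, 163.2], [327.5, 161.7]]
wrist [([239, 201, 28, 31, 635], [252.5, 214.1]), ([249, 312, 12, 11, 108], [254.3, 317.4])]
  a 0 [[255.3, 199.8], [257.2, 258.0], [259.1, 319.7]]
  a 0.15 [[255.1, 197.4], [257.0, 257.8], [259.1, 326.0]]
  a 0.4 [[254.7, 188.8], [256.4, 248.8], [258.6, 325.0]]
[-3.01000742  2.95408631  9.56071009] [ 0.55320406 -0.18718589  0.14623125]
```

The lever has reached its lower stop (side view matches angle 0, with about 9 N on the tool). I'll press a little more, then retreat.

>>> drive_tool(
  plan=[
    [0,0,-0.3,0,0,0],
    [0,0,-0.2,0,0,0],
    [0,0,0,0,0,0],
  ],
)

```text
time_s: 24.4
tcp_pos: [0.5536, -0.1874, 0.1453]
eef_rot: [[0.034, 0.999, 0.002], [0.999, -0.034, -0.001], [-0.001, 0.002, -1.0]]
force: [-10.0, 6.3, 27.4]
opening: -0.0004
```

>>> drive_tool(
  plan=[
    [0,0,1,0,0,0],
    [0,0,4,0,0,0],
    [-4,0,4,0,0,0],
    [-5,0,4,0,0,0],
    [-5,0,3,0,0,0],
    [-5,0,0,0,0,0],
    [0,0,0,0,0,0],
    [0,0,0,0,0,0],
  ],
)

```text
time_s: 25.2
tcp_pos: [0.385, -0.1875, 0.2815]
eef_rot: [[0.036, 0.999, 0.001], [0.999, -0.036, -0.001], [-0.001, 0.001, -1.0]]
force: [0.9, 0.4, 0.5]
opening: -0.0002
```

Run:
```python
from red import *
reds();st=env.get_state();print(st['tcp_pos'],st['eef_rot'].round(3))
s=cap('side','s10');t=cap('top','t10');w=cap('wrist','w10');pickle.dump((s,t,w),open('c10.pkl','wb'))
g=s['img']
for v in(178,186): print(v,[(u,*g[v,u].tolist()) for u in list(range(262,269))+list(range(285,293))])
# tester marks from wrist & top: selector centre in world, with hinge-corrected tester
Z=np.load('pose.npz');R3,t3=Z['R3'],Z['t3'];q=np.radians(18)
n=R3@[-np.sin(q),0,np.cos(q)];p0=R3@[-.02,0,.06]+t3;e1=np.array([0,1,0]);e2=np.array([np.cos(q),0,np.sin(q)])
for nm,c in(('top',t),('wrist',w)):
    h=cv2.cvtColor(c['img'],cv2.COLOR_RGB2HSV);k,l,stt,ce=cv2.connectedComponentsWithStats(((h[:,:,1]>120)&(h[:,:,2]>70)).astype(np.uint8))
    a0=proj(c,R3@Z['sel']+t3);print(nm,a0)
    for i in range(1,k):
        if np.linalg.norm(ce[i]-a0)<(25 if nm=='top' else 70) and 4<stt[i][4]<400:
            o,d=ray(c,*ce[i]);P=R3.T@(o+d*((p0-o)@n)/(d@n)-t3);print('  ',ce[i].round(1),h[:,:,0][l==i].mean().round(),stt[i][4],P*1e3,'r,ang',np.linalg.norm(P-Z['sel'])*1e3)
```

```text
side [([280, 222, 6, 7, 30], [282.7, 224.8])]
  a 0 [[282.1, 222.7], [283.4, 223.9], [284.7, 225.1]]
  a 0.15 [[282.0, 220.2], [283.2, 219.4], [284.4, 218.6]]
  a 0.4 [[281.7, 216.0], [282.7, 212.2], [283.6, 208.2]]
top [([315, 164, 22, 6, 114], [325.1, 166.2])]
  a 0 [[312.8, 165.6], [323.8, 164.9], [335.1, 164.2]]
  a 0.15 [[311.9, 165.2], [322.3, 164.2], [333.0, 163.2]]
  a 0.4 [[309.5, 164.7], [318.3, 163.2], [327.5, 161.7]]
wrist [([420, 149, 23, 64, 1100], [430.8, 180.7])]
  a 0 [[429.2, 148.1], [433.1, 180.1], [437.2, 213.1]]
  a 0.15 [[433.0, 145.7], [439.9, 177.0], [447.2, 210.4]]
  a 0.4 [[439.0, 139.1], [451.2, 167.1], [465.0, 198.8]]
[ 0.38654685 -0.18779448  0.28151111] [[ 0.034  0.999  0.   ]
 [ 0.999 -0.034  0.   ]
 [ 0.     0.    -1.   ]]
178 [(262, 242, 226, 191), (263, 230, 204, 166), (264, 170, 149, 120), (265, 130, 108, 89), (266, 180, 125, 90), (267, 213, 144, 94), (268, 224, 150, 96), (285, 232, 156, 98), (286, 230, 154, 98), (287, 227, 153, 99), (288, 226, 156, 102), (289, 221, 161, 114), (290, 185, 149, 122), (291, 147, 134, 125), (292, 136, 131, 126)]
186 [(2
[... 414 characters left out ...]
624377] r,ang 37.87639701992129
   [286.5 186.5] 66.0 12 [-27.43604792 -46.43206054  57.58388157] r,ang 37.49133598537127
   [271.4 190.6] 13.0 13 [-40.39424803  -3.98608655  53.37350713] r,ang 38.64822526139734
   [293.3 191.4] 143.0 10 [-40.19561374 -66.44890228  53.43804732] r,ang 38.18159698200862
wrist [327.02074093  69.27082837]
   [351.3  32.6] 15.0 95 [-39.57099513  -0.1002396   53.64099821] r,ang 42.35098765765397
   [363.6  51.8] 108.0 89 [-26.31917534 -19.40812834  57.94677547] r,ang 40.434974756059795
   [361.5  75.6] 69.0 77 [-26.46115797 -43.23496905  57.90064251] r,ang 37.696797522138816
   [346.8  94.5] 144.0 68 [-39.75470977 -62.60588877  53.5813057 ] r,ang 35.44554927462216
```

The lever reads angle 0 in all three views. Computing the selector grasp next.

```bash
cat > sel.py <<'E'
from h import *
from scipy.spatial.transform import Rotation as Ro
R3=np.load('pose.npz')['R3'];q=np.radians(18);C=np.array([.4696,-.0853,.0465])
n=R3@[-np.sin(q),0,np.cos(q)];e1=R3@[0,1,0];e2=R3@[np.cos(q),0,np.sin(q)]
def Rt(a):
    y=-(np.sin(a)*e1-np.cos(a)*e2);z=-n;return np.c_[np.cross(y,z),y,z]
def go(a,h):
    s=env.get_state();r=Ro.from_matrix(Rt(a)@s['eef_rot'].T).as_rotvec(degrees=True)
    print('d cm',((C+h*n-s['tcp_pos'])*100).round(2),'rot',r.round(1),np.linalg.norm(r).round(1))
E
python3 -c "
from sel import *
print(Rt(1.885).round(3),n.round(4));go(1.885,.098)"
```

```text
[[ 0.897 -0.316  0.309]
 [-0.33  -0.944 -0.007]
 [ 0.294 -0.096 -0.951]] [-0.3089  0.0073  0.9511]
d cm [  5.29  10.3  -14.15] rot [  16.5  -12.8 -106.4] 108.5
```

>>> drive_tool(
  plan=[
    [0.38,0.74,-1,1.18,-0.91,-7.6],
    [0.38,0.74,-1,1.18,-0.91,-7.6],
    [0.38,0.74,-1,1.18,-0.91,-7.6],
    [0.38,0.74,-1,1.18,-0.91,-7.6],
    [0.38,0.74,-1,1.18,-0.91,-7.6],
    [0.38,0.74,-1,1.18,-0.91,-7.6],
    [0.38,0.74,-1,1.18,-0.91,-7.6],
    [0.38,0.74,-1,1.18,-0.91,-7.6],
    [0.38,0.74,-1,1.18,-0.91,-7.6],
    [0.38,0.74,-1,1.18,-0.91,-7.6],
    [0.38,0.74,-1,1.18,-0.91,-7.6],
    [0.38,0.74,-1,1.18,-0.91,-7.6],
    [0.38,0.74,-1,1.18,-0.91,-7.6],
    [0.38,0.74,-1,1.18,-0.91,-7.6],
    [0,0,0,0,0,0],
    [0,0,0,0,0,0],
  ],
  claw=0,
  newtons=40,
)

```text
time_s: 27.1
tcp_pos: [0.439, -0.0837, 0.1415]
eef_rot: [[0.899, -0.313, 0.307], [-0.327, -0.945, -0.006], [0.293, -0.095, -0.952]]
force: [0.4, 1.7, 0.2]
opening: 0.0427
```

Run:
```python
from sel import *
s=env.get_state();print(s['qpos'].round(2),s['eef_rot'].round(3),s['tcp_pos'],s['opening']);go(1.885,.06);go(1.885,.019)
# check the bar and dial in the wrist view, numerically
w=cap('wrist','w11');h=cv2.cvtColor(w['img'],cv2.COLOR_RGB2HSV);k,l,st,ce=cv2.connectedComponentsWithStats(((h[:,:,1]>120)&(h[:,:,2]>70)).astype(np.uint8))
print('pred centre',proj(w,C),'orange',proj(w,C+.0385*(np.cos(.628)*e1+np.sin(.628)*e2)))
for a in(.628,1.257,1.885,2.513): print(a,proj(w,C+.0385*(np.cos(a)*e1+np.sin(a)*e2)).round(1))
print([(ce[i].round(1).tolist(),int(h[:,:,0][l==i].mean()),int(st[i][4])) for i in range(1,k) if 30<st[i][4]<600])
```

```text
[-0.48 -0.15  2.16  0.18  0.86  1.33] [[ 0.899 -0.313  0.307]
 [-0.327 -0.945 -0.006]
 [ 0.293 -0.095 -0.952]] [ 0.43895833 -0.08372042  0.14145898] 0.04274481284198258
d cm [ 1.21 -0.11 -3.79] rot [ 0.  -0.1 -0.2] 0.2
d cm [ 2.48 -0.14 -7.69] rot [ 0.  -0.1 -0.2] 0.2
pred centre [256.8008085  187.82843935] orange [209.38055437 172.86523311]
0.628 [209.4 172.9]
1.257 [227.  148.1]
1.885 [257.1 138.4]
2.513 [287.1 148.3]
[([355.7, 2.1], 31, 75), ([56.6, 119.5], 11, 34), ([257.3, 138.8], 69, 145), ([227.1, 148.4], 108, 152), ([287.7, 148.9], 144, 133), ([209.2, 173.2], 14, 149), ([2.3, 338.9], 10, 118)]
```

The wrist view confirms the dial's predicted place to within 1 pixel. Descending along the knob axis.

>>> drive_tool(
  plan=[
    [0.6,0,-1.9,0,0,0],
    [0.6,-0.1,-1.9,0,0,0],
    [0.5,0,-1.5,0,0,0],
    [0.4,0,-1.2,0,0,0],
    [0.2,0,-0.6,0,0,0],
    [0.15,0,-0.5,0,0,0],
    [0,0,0,0,0,0],
  ],
)

```text
time_s: 27.85
tcp_pos: [0.4634, -0.0853, 0.0655]
eef_rot: [[0.897, -0.316, 0.308], [-0.33, -0.944, -0.007], [0.293, -0.095, -0.951]]
force: [-0.2, 0.7, 0.3]
opening: 0.0424
```

>>> drive_tool(
  plan=[
    [0,0,0,0,0,0],
    [0,0,0,0,0,0],
    [0,0,0,0,0,0],
    [0,0,0,0,0,0],
    [0,0,0,0,0,0],
  ],
  claw=-1,
  newtons=50,
)

```text
time_s: 28.35
tcp_pos: [0.4633, -0.0861, 0.0664]
eef_rot: [[0.897, -0.316, 0.309], [-0.329, -0.944, -0.01], [0.295, -0.093, -0.951]]
force: [-3.9, -4.5, 4.0]
opening: 0.0133
```

Run:
```python
from sel import *
go(1.885,.019);go(1.257,.019);go(.628,.019);print(env.get_state()['opening'],env.get_state()['moment'],n*36/5)
```

```text
d cm [ 0.05  0.09 -0.18] rot [ 0.1  0.  -0. ] 0.1
d cm [ 0.05  0.09 -0.18] rot [-11.    0.3  34.2] 35.9
d cm [ 0.05  0.09 -0.18] rot [-22.1   0.6  68.5] 72.0
0.013340092838430267 [-0.61226415  0.65881671 -0.23903185] [-2.22430889  0.05224441  6.84760692]
```

>>> drive_tool(
  plan=[
    [0,0,0,-2.22,0.05,6.85],
    [0,0,0,-2.22,0.05,6.85],
    [0,0,0,-2.22,0.05,6.85],
    [0,0,0,-2.22,0.05,6.85],
    [0,0,0,-2.22,0.05,6.85],
    [0,0,0,-2.22,0.05,6.85],
    [0,0,0,-2.22,0.05,6.85],
    [0,0,0,-2.22,0.05,6.85],
    [0,0,0,-2.22,0.05,6.85],
    [0,0,0,-2.22,0.05,6.85],
    [0,0,0,0,0,0],
    [0,0,0,0,0,0],
    [0,0,0,0,0,0],
  ],
)

```text
time_s: 29.65
tcp_pos: [0.4636, -0.0876, 0.0665]
eef_rot: [[0.577, 0.755, 0.31], [0.797, -0.604, -0.012], [0.178, 0.254, -0.951]]
force: [-4.0, -9.9, 1.9]
opening: 0.013
```

Run:
```python
from sel import *
go(.628,.019);s=env.get_state();print(s['opening'],s['force'],s['moment'],s['qpos'])
```

```text
d cm [ 0.01  0.24 -0.2 ] rot [ 0.3  0.1 -0. ] 0.3
0.012972178167156167 [-4.00846142 -9.90398665  1.86572047] [-1.56736206  0.93900534 -0.49446116] [-0.45417628  0.05962049  2.16201053  0.21078457  0.64034993  0.04483624]
```

Tool angle is on target. Release, retreat along the axis, and check everything numerically.

>>> drive_tool(
  plan=[
    [0,0,0,0,0,0],
    [0,0,0,0,0,0],
    [0,0,0,0,0,0],
    [-0.3,0,1,0,0,0],
    [-1,0,3,0,0,0],
    [-1.2,0,4,0,0,0],
    [-1.2,0,4,0,0,0],
    [0,-5,3,0,0,0],
    [0,-3,0,0,0,0],
    [0,0,0,0,0,0],
    [0,0,0,0,0,0],
  ],
  claw=0,
)

```text
time_s: 30.75
tcp_pos: [0.4257, -0.1578, 0.2115]
eef_rot: [[0.579, 0.755, 0.308], [0.795, -0.607, -0.007], [0.182, 0.249, -0.951]]
force: [0.1, 0.5, -0.2]
opening: 0.0428
```

Run:
```python
from sel import *
import red; red.reds()
st=env.get_state();print(st['tcp_pos'])
for nm in('wrist','top'):
    c=cap(nm,nm[0]+'12');im=cv2.cvtColor(c['img'],cv2.COLOR_RGB2GRAY).astype(np.float32)
    h=cv2.cvtColor(c['img'],cv2.COLOR_RGB2HSV)
    # brightness along circles in the plane of the bar's top (33 mm) -> white pointer bearing
    th=np.arange(-.6,3.9,.03)
    for r in(.012,.018,.024):
        P=np.array([proj(c,C+.033*n+r*(np.cos(a)*e1+np.sin(a)*e2)) for a in th],np.float32)
        v=cv2.remap(im,P[None,:,0],P[None,:,1],1)[0];b=v-np.median(v);i=b>.5*b.max();print(nm,r,'peak',v.max(),th[v.argmax()].round(2),'mean ang',(th[i]*b[i]).sum()/b[i].sum(),'spread',th[i].min(),th[i].max())
    print('centre',proj(c,C),'orange seen:',[(x,y) for x,y in [proj(c,C+.0385*(np.cos(.628)*e1+np.sin(.628)*e2)).round(1)]])
s=cap('side','s12');g=s['img']
for v in(178,186): print(v,[(u,*g[v,u].tolist()) for u in list(range(263,268))+list(range(287,293))])
```

```text
side [([280, 222, 6, 7, 30], [282.7, 224.8])]
  a 0 [[282.1, 222.7], [283.4, 223.9], [284.7, 225.1]]
  a 0.15 [[282.0, 220.2], [283.2, 219.4], [284.4, 218.6]]
  a 0.4 [[281.7, 216.0], [282.7, 212.2], [283.6, 208.2]]
top [([315, 164, 22, 6, 114], [325.1, 166.2])]
  a 0 [[312.8, 165.6], [323.8, 164.9], [335.1, 164.2]]
  a 0.15 [[311.9, 165.2], [322.3, 164.2], [333.0, 163.2]]
  a 0.4 [[309.5, 164.7], [318.3, 163.2], [327.5, 161.7]]
wrist []
  a 0 [[355.5, 126.6], [383.2, 153.2], [412.4, 181.2]]
  a 0.15 [[357.3, 122.7], [387.7, 147.4], [421.0, 174.5]]
  a 0.4 [[358.4, 114.0], [392.0, 133.3], [431.4, 155.8]]
[ 0.42555636 -0.15636983  0.21038906]
wrist 0.012 peak 220.48438 0.63 mean ang 0.6309522943901362 spread 0.480000000000001 0.7800000000000012
wrist 0.018 peak 217.0625 0.63 mean ang 0.629364562496629 spread 0.540000000000001 0.7200000000000012
wrist 0.024 peak 220.68164 0.63 mean ang 0.6284877820229303 spread 0.5700000000000011 0.6900000000000012
centre [203.61809191 117.03423741] orange seen: [(np.float64(201.7), np.float64(74.0))]
top 0.012 peak 191.5 0.75 mean ang 0.8036848641804628 spread 0.6000000000000011 1.0200000000000014
top 0.018 peak 164.09375 0.78 mean ang 0.7670135538323316 spread 0.6300000000000011 0.9000000000000014
top 0.024 peak 156.30664 0.72 mean ang 0.7101673296573793 spread 0.6300000000000011 0.7800000000000012
centre [280.66063808 198.42045491] orange seen: [(np.float64(270.1), np.float64(190.2))]
178 [(263, 230, 204, 166), (264, 169, 149, 120), (265, 130, 108, 89), (266, 180, 125, 90), (267, 213, 143, 94), (287, 228, 155, 99), (288, 227, 157, 104), (289, 221, 161, 114), (290, 185, 149, 123), (291, 148, 136, 126), (292, 137, 132, 126)]
186 [(263, 137, 128, 118), (264, 161, 140, 119), (265, 209, 171, 130), (266, 217, 164, 117), (267, 211, 145, 98), (287, 224, 152, 97), (288, 226, 160, 105), (289, 228, 175, 123), (290, 195, 160, 129), (291, 150, 137, 126), (292, 136, 132, 126)]
```

Selector reads 0.629 in the wrist view and the lever is down. One last check: how the bottle sits in y, top view before and after clamping.

Run:
```python
from b import *
t9=pickle.load(open('c9.pkl','rb'))[0];t10=cap('top','t13')
for z in(.1,.15,.18): print(z,[proj(t10,[.5555,y,z]).round(1).tolist() for y in(-.0218+.034,-.0218,-.0218-.034)])
for nm,c in(('before',t9),('after',t10)):
    g=c['img'].astype(int)
    for v in(160,164,168):
        print(nm,v,[(u,*g[v,u].tolist()) for u in list(range(240,250))+list(range(268,284))])
```

```text
0.1 [[246.6, 165.0], [258.8, 165.2], [271.1, 165.3]]
0.15 [[245.9, 161.6], [258.7, 161.8], [271.5, 162.0]]
0.18 [[245.5, 159.4], [258.7, 159.6], [271.8, 159.8]]
before 160 [(240, 229, 231, 234), (241, 228, 231, 233), (242, 226, 228, 230), (243, 225, 227, 228), (244, 186, 190, 191), (245, 41, 41, 39), (246, 26, 11, 7), (247, 50, 20, 13), (248, 61, 23, 13), (249, 71, 27, 14), (268, 112, 57, 40), (269, 113, 62, 45), (270, 89, 44, 30), (271, 68, 32, 21), (272, 49, 28, 22), (273, 30, 27, 26), (274, 29, 28, 27), (275, 35, 35, 34), (276, 160, 164, 166), (277, 199, 203, 205), (278, 117, 119, 118), (279, 145, 148, 151), (280, 181, 184, 181), (281, 168, 169, 155), (282, 163, 162, 147), (283, 161, 159, 146)]
before 164 [(240, 229, 231, 233), (241, 214, 218, 217), (242, 207, 211, 204), (243, 184, 189, 187), (244, 28, 28, 28), (245, 23, 23, 22), (246, 27, 24, 23), (247, 34, 19, 15), (248, 48, 22, 14), (249, 64, 29, 18), (268, 79, 37, 24), (269, 73, 35, 22), (270, 73, 41, 30), (271, 71, 46, 39), (272, 50, 41, 38), (273, 39, 38, 37), (274, 71, 69, 67), (275, 72, 70, 68), (276, 17, 17, 16), (277, 19
[... 1558 characters left out ...]
, 62, 64, 65), (277, 135, 138, 131), (278, 189, 193, 183), (279, 191, 195, 190), (280, 188, 192, 188), (281, 166, 169, 159), (282, 146, 148, 141), (283, 107, 110, 106)]
after 168 [(240, 236, 238, 240), (241, 236, 238, 240), (242, 226, 228, 230), (243, 152, 155, 158), (244, 25, 24, 24), (245, 29, 28, 29), (246, 45, 40, 39), (247, 48, 34, 29), (248, 45, 25, 18), (249, 52, 26, 18), (268, 49, 26, 20), (269, 46, 26, 19), (270, 37, 21, 17), (271, 23, 20, 19), (272, 27, 26, 25), (273, 22, 23, 22), (274, 31, 33, 33), (275, 47, 50, 51), (276, 52, 55, 56), (277, 65, 67, 65), (278, 96, 97, 90), (279, 115, 117, 108), (280, 127, 128, 117), (281, 142, 144, 132), (282, 133, 137, 127), (283, 125, 129, 123)]
```

```bash
python3 -c "
from plant import env
s=env.get_state();print(s['force'],s['time_s']);print(env.hand_in())"
```

```text
[0.19694261 0.71314052 0.10778072] 31.1
the job is handed in; nothing more can be done
None
```

The job is done and handed in at 31.1 s; the interface gives no verdict. I lifted the lever to its stop and set the bottle on the platform against the posts. Then I pushed the lever down and turned the selector from green to orange.

**Final checks**
- **Lever:** fully down. It matched angle 0 in the top and side views after the last move.
- **Selector:** 0.629 rad in the wrist view, against 0.628 for orange.
- **Bottle:** standing upright, its axis within about 2 mm of its place in both the top and side views. Shutting the clamp moved it about 2.5 mm toward the posts, so the pad does press on it. I did not measure the pad's force directly.
- **Gripper:** clear of everything, with near-zero force on the tool.

**What went wrong or disagreed**
- **Lever slip:** my first lift slipped off the lever at about 1.1 rad, so I pushed it the rest of the way with shut fingers.
- **Cameras:** the top and wrist cameras differed by about 4 mm in y on the tester. The contacts with the lever stop and the posts agreed with the wrist camera.
- **Selector in the top view:** it read 0.71–0.80 rad there, and I put that down to this 4 mm offset.
- **Not re-measured:** I did not check the open bottle, beaker or dropper bottle at the end. No contact with them was felt or seen.

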